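# Set a glass rod in the cutting gauge and hold the stop in its click notch

### The arm

A 7-joint arm with a two-finger parallel gripper is mounted at the origin on the work surface. World frame = base frame: x ahead of the robot, y to its left, z up, the work surface at z = 0. Lengths are in m, angles in rad, forces in N, time in s.
With the tool pointing down it reaches from about 0.425 to 1.025 m from the base axis. Payload 9.4 kg.
Tool frame: the origin (TCP) lies on the mounting face of the last link; the fingertips stand 186 mm ahead of it and the grasp point (between the pads) lies 167 mm ahead of it (robot.pinch_z is the distance from the TCP to the grasp point, in m); z points along the fingers, y is the line along which they close (so a half turn about z gives the same grasp; the last joint's range is limited). The gripper opens to 93 mm and grips with 3 to 60 N. Pads are 15 mm wide; open, the fingers measure 128 mm over their backs; the gripper's body (75 mm by 188 mm) begins 65 mm behind the grasp point.
Start: joints at [1.026, 0.599, -0.003, 1.599, 0.002, 0.943, -0.08], TCP at [0.327, -0.647, 0.405] pointing down, gripper open.
Joint ranges: [-2.57, 2.57], [-0.35, 1.97], [-1.29, 1.29], [0.11, 2.56], [-1.05, 4.19], [0.11, 1.86], [-2.63, 2.63]. Speed limits (rad/s): [2.22, 2.22, 3.01, 3.01, 3.14, 3.14, 3.14].

### API

Orientations are given as a unit quaternion [x, y, z, w].
In Python, from station import robot, cam, get_state gives the robot as it stands (robot), with the cameras (cam) and the readings as plain functions.
- The arm moves only by the shell command python3 drive.py 'ROWS' [FORCE]. ROWS is a JSON list of rows, 1 to 12 of them, each of 5 numbers: the finger opening in m, then dx, dy, dz in m, then a turn about the tool's z in rad; each row is the pose to reach, as a shift and turn from the pose commanded when the command began, along the tool's axes at that moment; what a row does not reach only later rows make up. A row lasts 1/12 s, in which the tool goes at most 0.0417 m and 0.125 rad, less where a joint would pass 70% of its speed; a pose out of reach is approached as far as the arm can. The fingers move at their own pace and stop on an object; FORCE is the grip in N (left out, the last holds). Time passes only in rows, so rows that do not move let the fingers close. It prints the time, the measured TCP pose, the force, the opening and the grip force at its end.
- get_state(): the state, without advancing time (a new reading comes with each control period).
- cam.camera(name): name is "side" or "top"; returns a dict with "color" (480x640x3 uint8, red, green, blue), "K" (3x3 intrinsics, pixels), "T" (4x4, takes a point from camera to world coordinates). Camera axes: x right, y down, z forward; pixel columns grow to the right and rows downward; lengths in m; the calibration is good to about 2 mm. A picture is of the moment at which its call begins. There is no depth.
- robot.finish_job(): hands the job in; it is judged then, once.
The state is a dict: "clock": time; "joints": joint angles; "joint_vel": joint speeds; "tau": joint torques, N m; "ee_pos": TCP position; "tool_rot": TCP orientation; "ft_force": force on the tool from outside, world axes, zero at the start; "wrist_torque": the same for the moment, N m; "finger_gap": finger opening in m; "finger_force": force on a finger pad.
Only numpy, scipy, OpenCV 4.12 (cv2) and the standard library are available. Lean on these libraries where they do the work, as an engineer would, in place of code of your own. Each camera call takes 0.05 s, during which the arm holds its last target. There are 200 camera calls.

### The job

On this glassworker's bench, lift the thicker of the two glass rods off the wooden rest, lay it in the two V-blocks of the cutting gauge in front of the stop's nose, and let it go. Then take the sliding stop by its upright grip and push it slowly along its rail, so that its nose drives the rod ahead of it, until you feel its ball click into the brass notch; do not run past the notch. Finish while still holding the grip between the fingers, with the stop in the notch and the rod's end against the nose, and leave the thin rod, the jar and the paddle alone.

Things in the scene. Friction and masses are not known exactly. Their poses are not given: they have to be found in the camera images.
- thick_rod: The rod to use: straight amber glass rod with round ends, 14 mm in diameter, 160 mm long, about 55 g. Origin at the middle of its axis; x runs along the rod (either way round). It starts in one of the two places of the wooden rest, its axis 40 mm above the bench, and in the gauge its axis is at the same height.
- thin_rod: Leave alone: amber glass rod with round ends, 9 mm in diameter, 160 mm long, in the other place of the rest. Origin at the middle of its axis, x along the rod.
- rest: Wooden rod rest, fixed: 8 mm board of 140 x 120 mm (x, y) with two parallel places at y = -30 and +30 mm, rods along x. Each place is a pair of V supports 14 mm long at x = -50 and +50 mm, 41 mm high over the bench; between them an 86 mm gap for the fingers is open down to the board. Origin at the centre of its underside, on the bench.
- gauge: Cutting gauge, fixed: aluminium base 310 x 110 x 8 mm (x -160 to +150, y -50 to +60). Origin on the bench surface; x is the direction in which the stop is pushed, z up. Two steel V-blocks 30 mm long, 23 mm wide, top 41 mm above the bench, stand at x = +5 and +105 mm, y = 0, grooves along x. The stop's rail lies at negative x. A low plate at the +x end passes under the rod.
- gauge_lay (a point): Middle of the thick rod when laid in the V-blocks: x = +55 mm, y = 0, 40 mm above the bench in the gauge's frame, midway between the blocks, over a 70 mm long finger gap that is open down to the 8 mm base. With its middle here the thick rod is clear of the stop's nose at the start and will be met by the nose before the notch.
- stop: Carriage sliding toward the gauge's +x (85 mm of travel, starts in the first 15), with an upright grip, a round nose of 10 mm diameter toward +x and a side arm (+y) with a sprung ball under it. 0.34 kg. Sliding takes about 0.6 N, passing a ridge of the notch about 6 N; between the ridges the ball pulls the stop to the middle. Origin on the rail's top below the grip; axes as the gauge's.
- stop_grip (a point): Point to take the stop: centre of the black upright grip, 20 mm (along x) by 24 mm (along y), whose top is 95 mm above the bench; this point is 78 mm above the bench. The carriage's top below it is 51 mm above the bench, so fingertips at 59 mm clear it and the rod. It can be pinched along x or along y.
- stop_nose (a point): Centre of the front face of the stop's nose, 40 mm above the bench on the line of the rod; the rod's end is pushed by it. 70 mm ahead (+x) of the grip point.
- stop_ball (a point): Centre of the stop's detent ball when down (ball 10 mm in diameter, 23 mm above the bench), directly beside the grip point at y = +36 mm. The ball is in the notch when this point is at x = 0 in the notch's frame.
- notch: Click notch: brass block 30 x 16 x 10 mm screwed on the gauge's base beside the rail, in the ball's path, with two round ridges 3 mm high across it, crests 6.5 mm before and 6.5 mm after the notch's middle. Origin under the notch's middle, 8 mm above the bench; axes as the gauge's. It is 25 to 70 mm ahead of the ball at the start.
- jar: Leave alone: small lidded glass jar, 52 mm in diameter, 65 mm high. Origin at the centre of its underside.
- paddle: Leave alone: graphite paddle lying flat, 245 mm long along its x, with a wooden handle. Origin on the bench, 45 mm from the handle's middle toward the blade.

How it is judged:
By the outcome, as a careful person would: the job done as asked, in the order asked, and still so for the second after the job is handed in, while the arm keeps its last pose, push and grip.
It also fails if it takes over 58 s, if anything falls off the work surface, if the arm or the gripper's body presses on something with over 40 N, if the wrist force passes 120 N, or if a joint passes its speed limit or range.

## Working session

There is one attempt and no reset: what is moved stays moved. The work goes in short steps, Python scripts to look and compute and a shell command to move; the robot and the scene stay as the last step left them, time stands still between calls to the robot, and variables do not carry over. Pictures are saved under pics/ and viewed, at most 10 in all, crops included, and the job is handed in when it is done.

```bash
ls; mkdir -p pics
python3 - <<'E'
from station import robot, cam, get_state
import cv2,numpy as np
for n in("top","side"):
    c=cam.camera(n); cv2.imwrite(f"pics/{n}0.png",c["color"][:,:,::-1]); np.savez(f"{n}0.npz",**{k:c[k] for k in("color","K","T")})
    print(n,c["K"].round(1).tolist(),c["T"].round(4).tolist())
s=get_state();print(s)
E
```

```text
drive.py
pics
station.py
top [[531.1, 0.0, 318.7], [0.0, 531.1, 245.1], [0.0, 0.0, 1.0]] [[-0.0041, -0.9941, 0.1086, 0.452], [-1.0, 0.004, -0.0012, -0.0804], [0.0008, -0.1086, -0.9941, 1.3312], [0.0, 0.0, 0.0, 1.0]]
side [[442.8, 0.0, 314.9], [0.0, 442.8, 236.9], [0.0, 0.0, 1.0]] [[-0.9971, -0.0554, 0.0527, 0.537], [-0.0764, 0.7194, -0.6903, 0.5785], [0.0003, -0.6923, -0.7216, 0.7608], [0.0, 0.0, 0.0, 1.0]]
{'clock': 0.1, 'joints': array([ 1.02626358,  0.60005223, -0.0025308 ,  1.60004212,  0.00179228,
        0.94288307, -0.07983212]), 'joint_vel': array([-3.47395878e-04, -2.34537483e-03, -7.35571432e-04, -2.05613012e-03,
       -1.53251246e-03,  3.26131302e-04,  9.02878246e-05]), 'tau': array([ 5.63021560e-03, -7.66545725e+01,  1.50245816e+00, -2.52936888e+01,
       -5.22518030e-02,  1.35187010e-02,  7.45198190e-05]), 'ee_pos': array([ 0.32686745, -0.64694098,  0.40394396]), 'tool_rot': array([ 9.72764527e-01,  2.31794516e-01, -2.22785942e-04, -6.54451300e-04]), 'ft_force': array([-0.65774927,  0.09950786,  0.36592614]), 'wrist_torque': array([-0.02521954,  0.00109883,  0.01020365]), 'finger_force': 0.0, 'finger_gap': 0.09322759156114224}
```

View pics/top0.png

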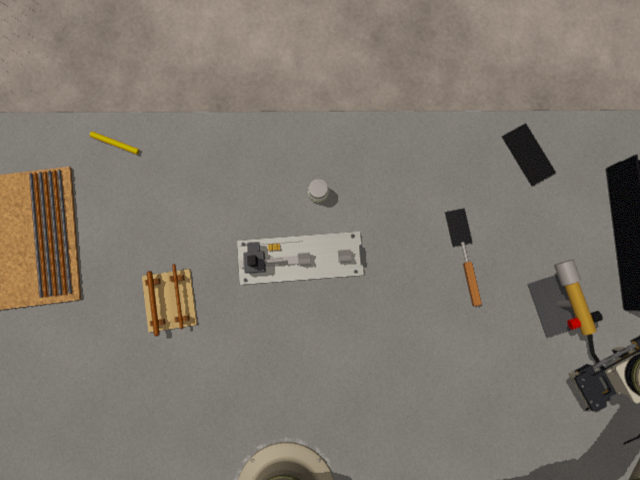

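View pics/side0.png

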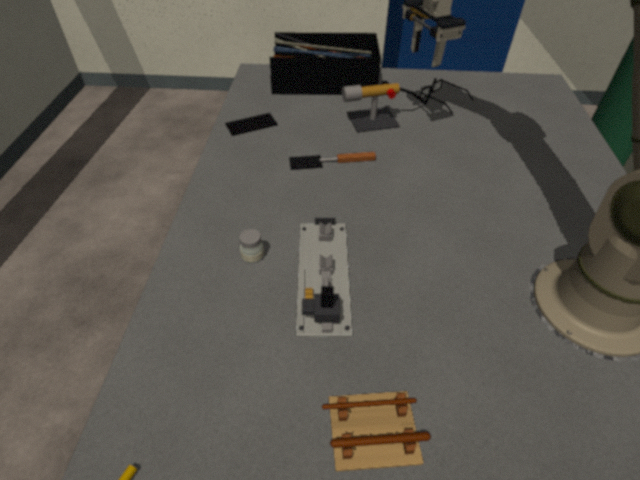

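The top view shows the rest at about (170,300), with the thick rod being the left one at (153,302). The gauge is at (300,258) with +x to the right, and the stop grip is at (255,262). The brass notch is at (274,247). The side view agrees: the thick rod is the nearer one at (380,440).

```bash
cat > h.py <<'E'
import numpy as np,cv2
def load(n): return dict(np.load(n+".npz"))
def ray(c,uv,z):
    uv=np.atleast_2d(uv).astype(float); d=np.c_[uv,np.ones(len(uv))]@np.linalg.inv(c["K"]).T@c["T"][:3,:3].T
    o=c["T"][:3,3]; return o+d*((z-o[2])/d[:,2])[:,None]
def proj(c,P):
    p=(np.atleast_2d(P)-c["T"][:3,3])@c["T"][:3,:3]@c["K"].T; return p[:,:2]/p[:,2:]
def blobs(m,amin=15):
    n,l,s,ce=cv2.connectedComponentsWithStats(m.astype(np.uint8)); return [(s[i],ce[i],np.argwhere(l==i)[:,::-1]) for i in range(1,n) if s[i,4]>=amin]
def rect(c,px,z):
    W=ray(c,px,z)[:,:2]; return cv2.minAreaRect((W*1000).astype(np.float32))
E
cat > m.py <<'E'
from h import *
for n,rois in(("top0",dict(rest=(135,255,205,345),gauge=(230,225,370,292))),("side0",dict(rest=(315,385,440,480),gauge=(290,215,360,340)))):
    c=load(n); im=c["color"]; hsv=cv2.cvtColor(im,cv2.COLOR_RGB2HSV); H,S,V=[hsv[...,i].astype(int) for i in range(3)]
    def roi(k):
        m=np.zeros(H.shape,bool); a=rois[k]; m[a[1]:a[3],a[0]:a[2]]=1; return m
    for b in blobs(roi("rest")&(H<14)&(S>165)&(V>60),60):
        r=rect(c,b[2],.04); print(n,"rod",b[0],b[1].round(1),[np.round(x,1) for x in r])
    for b in blobs(roi("rest")&(H>=14)&(H<25)&(S>60)&(V>110),300): print(n,"board",b[0],[np.round(x,1) for x in rect(c,b[2],.008)])
    g=roi("gauge")
    m=cv2.morphologyEx((g&(S<40)&(V>150)).astype(np.uint8),cv2.MORPH_OPEN,np.ones((2,2)))
    for b in blobs(m,300): print(n,"plate",b[0],[np.round(x,1) for x in rect(c,b[2],.008)])
    for b in blobs(g&(H>14)&(H<32)&(S>110)&(V>70),10): print(n,"brass",b[0],b[1].round(1),[np.round(x,1) for x in rect(c,b[2],.018)])
    for b in blobs(g&(V<32),20): print(n,"black",b[0],b[1].round(1),[np.round(x,1) for x in rect(c,b[2],.095)])
    a=rois["gauge"]; crop=cv2.resize(im[a[1]:a[3],a[0]:a[2]],None,fx=4.2,fy=4.2,interpolation=cv2.INTER_CUBIC)[:,:,::-1]
    cv2.imwrite(f"pics/{n}g.png",crop)
E
python3 m.py
```

```text
top0 board [ 152  267   45   64 1853] [array([467.7, 277.3]), array([150.2,  94.4]), np.float64(8.5)]
top0 board [142 273  15  62 451] [array([452. , 339.4]), array([152.2,  21.8]), np.float64(8.6)]
top0 plate [ 238  232  126   54 3695] [array([563.5, -36.6]), array([110.7, 308.6]), np.float64(4.2)]
top0 brass [268 244  12   7  76] [273.4 246.8] [array([591.1,  30.4]), array([27.4, 15. ]), np.float64(89.8)]
top0 black [250 256   8  11  36] [255.1 262.3] [array([548. ,  66.4]), array([14.4, 23.9]), np.float64(61.4)]
side0 rod [323 394  93  26 510] [371.3 404.5] [array([469.9, 268.6]), array([153.6,  35.3]), np.float64(8.4)]
side0 rod [331 429  99  29 840] [379.5 440.5] [array([452.8, 324.5]), array([155.5,  34.2]), np.float64(8.6)]
side0 board [342 392  55  10 374] [array([466.9, 237.3]), array([95.6, 13.4]), np.float64(8.3)]
side0 board [ 330  404   86   34 1996] [array([463. , 277.1]), array([141. ,  47.7]), np.float64(8.8)]
side0 board [ 334  442   90   30 1778] [array([454.4, 334. ]), array([140.9,  35.4]), np.float64(8.5)]
side0 brass [305 288   9  11  86] [308.6 293.1] [array([591. ,  29.4]), array([16.5, 25.8]), np.float64(5.3)]
side0 black [321 287  17  21 247] [327.6 297.7] [array([547.9,  92.3]), array([29.5, 45.3]), np.float64(3.8)]
```

View pics/top0g.png

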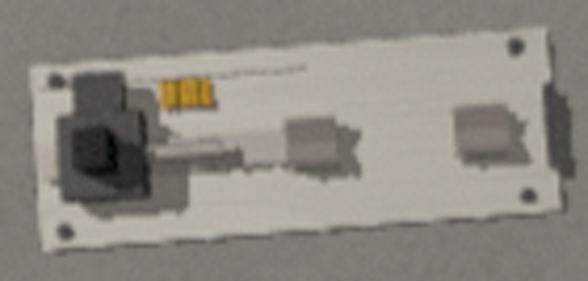

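View pics/side0g.png

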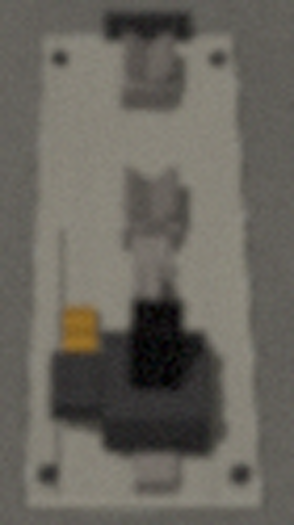

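The crops show the V-blocks at crop (315,140) and (485,130), the grip top at about (93,149), and the brass notch at (187,93). The gauge plate (309 x 111 mm) and the notch agree with the given sizes. Next I need a better rod mask and the grip position.

```bash
cat > m2.py <<'E'
from h import *
c=load("top0"); im=c["color"]; hsv=cv2.cvtColor(im,cv2.COLOR_RGB2HSV)
print("row 285:",[tuple(int(v) for v in hsv[285,x]) for x in range(145,200,3)])
for n,(x0,y0,x1,y1) in(("top0",(135,255,205,345)),("side0",(315,385,440,480))):
    c=load(n); hsv=cv2.cvtColor(c["color"],cv2.COLOR_RGB2HSV).astype(int)
    m=np.zeros(hsv.shape[:2],bool); m[y0:y1,x0:x1]=1
    m&=(hsv[...,0]<13)&(hsv[...,1]>(175 if n=="top0" else 195))&(hsv[...,2]>70)
    for b in blobs(m,60): print(n,"rod",b[0],[np.round(x,1) for x in rect(c,b[2],.04)])
    G=[.5589,-.0420]; a=np.radians(4.2); gx=np.array([np.sin(a),-np.cos(a)]); gy=np.array([np.cos(a),np.sin(a)])
    def G2(p): return np.round([1e3*(p[:2]-G)@gx,1e3*(p[:2]-G)@gy],1)
    crop=dict(top0=[("grip",(93,149),.095),("V1",(314,139),.041),("V2",(484,129),.041)],side0=[("griptop",(157,313),.095),("V1",(155,185),.041),("V2",(154,55),.041)])[n]
    o=dict(top0=(230,225),side0=(290,215))[n]
    for k,uv,z in crop: p=ray(c,np.array(uv)/4.2+o,z)[0]; print(n,k,p.round(4),G2(p))
g=cv2.cvtColor(load("top0")["color"],cv2.COLOR_RGB2GRAY); print(g[250:275,244:270])
E
python3 m2.py
```

```text
row 285: [(18, 129, 166), (14, 198, 125), (15, 253, 109), (17, 137, 95), (18, 130, 112), (18, 124, 115), (18, 126, 117), (19, 115, 189), (19, 117, 178), (19, 119, 176), (14, 190, 148), (17, 128, 141), (19, 118, 186), (18, 122, 113), (19, 114, 188), (19, 120, 182), (11, 17, 121), (13, 18, 128), (18, 20, 125)]
top0 grip [0.5515 0.0736 0.095 ] [-115.8    1.1]
top0 V1 [ 0.5612 -0.0479  0.041 ] [6.  1.8]
top0 V2 [ 0.5666 -0.1466  0.041 ] [104.9   0. ]
side0 rod [383 434  30   9  94] [array([426.9, 315.6]), array([46.5, 10.9]), np.float64(7.0)]
side0 griptop [0.5518 0.0758 0.095 ] [-118.     1.6]
side0 V1 [ 0.5587 -0.0462  0.041 ] [ 4.2 -0.6]
side0 V2 [ 0.5646 -0.1401  0.041 ] [98.2 -1.5]
[[180 181 181 133  85  79  77  78  76  79  78  77  77  72  69  49  88  95
   96 101 105 106 106 107 146 134]
 [169 170 163 116  80  75  74  74  77  76  78  81  78  70  67  61  74  78
   81  71  94 106 105 111 159 156]
 [136 130 117  92  71  77  73  74  75  77  81  83  79  77  78  79  80  78
   80  47  77 102 106 115 173 180]
 [ 88  83  85  85  83  86  79  77  82  80  78  78  79  78  82  80  78  80
   80  
[... 1617 characters left out ...]
46  44  41
   42  46  35  58 101 107 105 106]
 [105  84  79  85  84  81  83  79  84  80  78  64  64  45  40  44  44  50
   57  59  39  49  96 106 105 107]
 [125  82  82  81  83  79  77  83  78  83  80  80  82  70  58  59  57  61
   74  72  46  51  98 109 106 106]
 [127  83  78  77  77  76  77  75  72  70  72  66  71  63  64  64  63  64
   67  63  56  60  99 107 108 107]
 [140  93  75  68  79  62  62  63  61  58  54  62  64  65  70  77  73  78
   80  78  82  88 102 106 106 107]
 [166 142 131 133 132  98  78  81  84  83  84  92  93  93 102 103 104 105
  105 104 106 105 107 106 105 103]
 [175 176 175 177 176 151 116 104 100 103 102 103 102 102 102 104 104 102
  103 100 104 104 103 101 108 105]]
```

```bash
cat > m3.py <<'E'
from h import *
for n,(x0,y0,x1,y1) in(("top0",(135,255,205,345)),("side0",(315,385,440,480))):
    c=load(n); hsv=cv2.cvtColor(c["color"],cv2.COLOR_RGB2HSV).astype(int)
    m=np.zeros(hsv.shape[:2],bool); m[y0:y1,x0:x1]=1
    m&=(hsv[...,0]<17)&(hsv[...,1]>165)&(hsv[...,2]>90)
    for b in blobs(m,60):
        W=ray(c,b[2],.04)[:,:2]*1000; v=cv2.fitLine(W.astype(np.float32),cv2.DIST_HUBER,0,.01,.01).ravel()
        d=v[:2]*np.sign(v[0]); t=(W-v[2:])@d; q=(W-v[2:])@[-d[1],d[0]]; k=abs(q)<9
        lo,hi=t[k].min(),t[k].max(); print(n,b[0],"len",round(hi-lo,1),"mid",(v[2:]+d*(lo+hi)/2).round(1),"ang",np.degrees(np.arctan2(d[1],d[0])).round(2),"width",np.round(4*q[k].std()*.87,1))
    m=np.zeros(hsv.shape[:2],bool); m[y0:y1,x0:x1]=1
    m&=(hsv[...,0]<25)&(hsv[...,1]>75); m=cv2.morphologyEx(m.astype(np.uint8),cv2.MORPH_OPEN,np.ones((9,9)))
    for b in blobs(m,900): print("board",[np.round(x,1) for x in rect(c,b[2],.008)])
E
python3 m3.py
```

```text
top0 [170 265  13  63 201] len 151.2 mid [470.9 262. ] ang 8.54 width 10.3
top0 [146 272  12  64 264] len 153.3 mid [453.1 321.7] ang 8.7 width 10.9
board [array([461.3, 289.6]), array([143.9, 121.6]), np.float64(8.4)]
side0 [323 393  92  16 414] len 152.7 mid [471.2 262.7] ang 8.43 width 9.8
side0 [332 435  97  12 503] len 152.3 mid [453.7 321. ] ang 8.51 width 8.2
board [array([452.3, 290. ]), array([160.9, 121.9]), np.float64(8.4)]
```

```bash
cat >> h.py <<'E'
def go(x,y,z,ang,p=None,a=None):
    "tool-frame shift of the TCP to world x,y with grasp point at z, tool x at ang deg (mod 180)"
    from station import robot, cam, get_state
    from scipy.spatial.transform import Rotation as R
    s=get_state(); M=R.from_quat(s["tool_rot"]).as_matrix()
    if a is None: a=np.degrees(np.arctan2(M[1,0],M[0,0]))
    p=s["ee_pos"] if p is None else np.array(p)
    ca,sa=np.cos(np.radians(a)),np.sin(np.radians(a))
    d=np.array([x,y,z+robot.pinch_z])-p
    da=(ang-a+90)%180-90
    print("at",p.round(4),"ang",round(a,2),"| shift",np.round([d[0]*ca+d[1]*sa,d[0]*sa-d[1]*ca,-d[2]],4),"turn",np.round(-np.radians(da),4),"tilt",M[:2,2].round(4),"f",s["ft_force"].round(1),"t",s["clock"])
E
python3 -c "
from h import *
go(.52,-.15,.237,8.5); go(.4534,.3214,.15,8.5)"
R='[0.045,0.3965,-0.3564,0,0.32]'; python3 drive.py '[[0.045,0.397,-0.356,0,0.32],[0.045,0.397,-0.356,0,0.32],[0.045,0.397,-0.356,0,0.32],[0.045,0.397,-0.356,0,0.32],[0.045,0.397,-0.356,0,0.32],[0.045,0.397,-0.356,0,0.32],[0.045,0.397,-0.356,0,0.32],[0.045,0.397,-0.356,0,0.32],[0.045,0.397,-0.356,0,0.32],[0.045,0.397,-0.356,0,0.32],[0.045,0.397,-0.356,0,0.32],[0.045,0.397,-0.356,0,0.32]]'; python3 -c "
from h import *
go(.52,-.15,.237,8.5); go(.4534,.3214,.15,8.5)"
```

```text
clock: 1.1
ee_pos: [0.5089, -0.1793, 0.4046]
tool_rot: [0.997, 0.074, -0.0, -0.0]
ft_force: [-0.0, -0.3, -0.5]
finger_gap: 0.045
finger_force: 0.0
at [ 0.5089 -0.1793  0.4046] ang 8.46 | shift [ 0.0153 -0.0274  0.0003] turn -0.0007 tilt [-0.0003  0.    ] f [-0.  -0.3 -0.5] t 1.1
at [ 0.5089 -0.1793  0.4046] ang 8.46 | shift [ 0.0188 -0.5034  0.0873] turn -0.0007 tilt [-0.0003  0.    ] f [-0.  -0.3 -0.5] t 1.1
```

```bash
python3 drive.py '[[0.045,0.019,-0.503,0.087,0],[0.045,0.019,-0.503,0.087,0],[0.045,0.019,-0.503,0.087,0],[0.045,0.019,-0.503,0.087,0],[0.045,0.019,-0.503,0.087,0],[0.045,0.019,-0.503,0.087,0],[0.045,0.019,-0.503,0.087,0],[0.045,0.019,-0.503,0.087,0],[0.045,0.019,-0.503,0.087,0],[0.045,0.019,-0.503,0.087,0],[0.045,0.019,-0.503,0.087,0],[0.045,0.019,-0.503,0.087,0]]'; python3 drive.py '[[0.045,0,0,0,0],[0.045,0,0,0,0]]' ; python3 -c "
from h import *
go(.4534,.3214,.15,8.5); go(.4534,.3214,.04,8.5)"
```

```text
clock: 2.1
ee_pos: [0.4538, 0.3104, 0.319]
tool_rot: [0.997, 0.074, -0.0, 0.0]
ft_force: [0.9, -0.2, -0.2]
finger_gap: 0.0449
finger_force: 0.0
clock: 2.27
ee_pos: [0.4535, 0.311, 0.3186]
tool_rot: [0.997, 0.076, -0.001, 0.0]
ft_force: [-1.1, -2.5, -0.4]
finger_gap: 0.0451
finger_force: 0.0
at [0.4535 0.311  0.3186] ang 8.76 | shift [ 0.0015 -0.0102  0.0013] turn 0.0046 tilt [-0.0012 -0.0001] f [-1.1 -2.5 -0.4] t 2.2667
at [0.4535 0.311  0.3186] ang 8.76 | shift [ 0.0015 -0.0102  0.1113] turn 0.0046 tilt [-0.0012 -0.0001] f [-1.1 -2.5 -0.4] t 2.2667
```

Next I descend to just above the rod, shifting sideways first, then check in the side camera numerically.

```bash
python3 drive.py '[[0.045,0.0015,-0.0102,0,0.004],[0.045,0.0015,-0.0102,0.03,0.004],[0.045,0.0015,-0.0102,0.05,0.004],[0.045,0.0015,-0.0102,0.06,0.004],[0.045,0.0015,-0.0102,0.06,0.004]]'
python3 - <<'E'
from h import *
from station import robot, cam, get_state
go(.4534,.3214,.04,8.5)
a=cam.camera("side")["color"][330:480,290:480]; cv2.imwrite("pics/s1.png",cv2.resize(a,None,fx=4,fy=4,interpolation=2)[:,:,::-1])
E
```

```text
clock: 2.68
ee_pos: [0.4546, 0.3175, 0.2579]
tool_rot: [0.997, 0.071, -0.001, 0.001]
ft_force: [-1.5, -0.9, 0.2]
finger_gap: 0.045
finger_force: 0.0
at [0.4546 0.3175 0.2579] ang 8.13 | shift [-0.0006 -0.0041  0.0506] turn -0.0065 tilt [-0.0025 -0.0025] f [-1.5 -0.9  0.2] t 2.6833
```

View pics/s1.png

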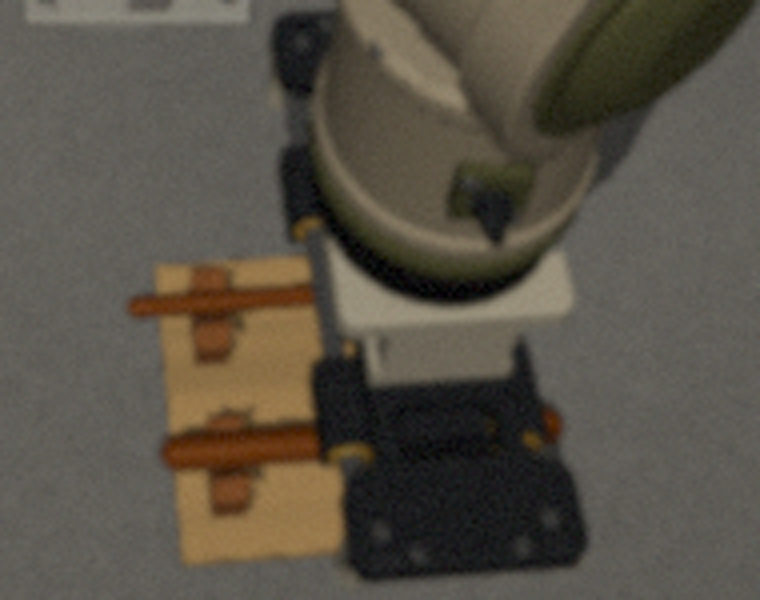

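The view shows the thick rod at crop (230,445) under the gripper, with the fingers hidden behind the body. I will let the arm settle, then re-read the pose.

```bash
python3 drive.py '[[0.045,0,0,0,0],[0.045,0,0,0,0],[0.045,0,0,0,0]]' 25 >/dev/null; python3 -c "
from h import *
go(.4534,.3214,.04,8.5)"
```

```text
at [0.4549 0.3187 0.2607] ang 8.21 | shift [-0.0011 -0.0029  0.0534] turn -0.005 tilt [0.0013 0.0011] f [-0.9 -0.4 -0.9] t 2.9833
```

```bash
python3 drive.py '[[0.045,-0.001,-0.003,0.01,0],[0.045,-0.001,-0.003,0.02,0],[0.045,-0.001,-0.003,0.03,0],[0.045,-0.001,-0.003,0.04,0],[0.045,-0.001,-0.003,0.048,0],[0.045,-0.001,-0.003,0.053,0],[0.045,-0.001,-0.003,0.053,0],[0.045,-0.001,-0.003,0.053,0]]'; python3 drive.py '[[0,0,0,0,0],[0,0,0,0,0],[0,0,0,0,0],[0,0,0,0,0],[0,0,0,0,0],[0,0,0,0,0]]' 25;  python3 -c "
from h import *
go(.4534,.3214,.04,8.5)"
```

```text
clock: 3.65
ee_pos: [0.453, 0.3215, 0.206]
tool_rot: [0.997, 0.072, -0.0, 0.0]
ft_force: [0.6, 0.8, -0.2]
finger_gap: 0.045
finger_force: 0.0
clock: 4.15
ee_pos: [0.4534, 0.3202, 0.2068]
tool_rot: [0.997, 0.071, -0.0, 0.001]
ft_force: [1.2, -5.2, 3.7]
finger_gap: 0.0133
finger_force: 25.0
at [0.4534 0.3202 0.2068] ang 8.17 | shift [ 0.0002 -0.0012 -0.0005] turn -0.0058 tilt [-0.     -0.0018] f [ 1.2 -5.2  3.7] t 4.15
```

```bash
python3 drive.py '[[0,0,0,-0.015,0],[0,0,0,-0.04,0],[0,0,0,-0.075,0],[0,0,0,-0.11,0],[0,0,0,-0.11,0],[0,0,0,-0.11,0]]';  python3 -c "
from h import *
from station import robot, cam, get_state
print(get_state()['joints'].round(2))
go(.4534,.3214,.15,8.2); go(.563,-.0969,.15,94.2)"
```

```text
clock: 4.65
ee_pos: [0.4533, 0.3217, 0.3185]
tool_rot: [0.997, 0.072, 0.002, -0.001]
ft_force: [-0.7, 0.3, -1.5]
finger_gap: 0.0131
finger_force: 25.0
[-0.75  0.51  0.04  2.07 -0.04  0.55 -2.11]
at [0.4533 0.3217 0.3185] ang 8.24 | shift [0.     0.0003 0.0012] turn 0.0007 tilt [0.0031 0.0027] f [-0.7  0.3 -1.5] t 4.65
at [0.4533 0.3217 0.3185] ang 8.24 | shift [0.0486 0.43   0.0012] turn -1.5003 tilt [0.0031 0.0027] f [-0.7  0.3 -1.5] t 4.65
```

```bash
python3 drive.py '[[0,0.049,0.43,0,-1.5],[0,0.049,0.43,0,-1.5],[0,0.049,0.43,0,-1.5],[0,0.049,0.43,0,-1.5],[0,0.049,0.43,0,-1.5],[0,0.049,0.43,0,-1.5],[0,0.049,0.43,0,-1.5],[0,0.049,0.43,0,-1.5],[0,0.049,0.43,0,-1.5],[0,0.049,0.43,0,-1.5],[0,0.049,0.43,0,-1.5],[0,0.049,0.43,0,-1.5]]'; python3 drive.py '[[0,0,0,0,0],[0,0,0,0,0],[0,0,0,0,0],[0,0,0,0,0]]' >/dev/null
python3 - <<'E'
from h import *
from station import robot, cam, get_state
go(.563,-.0969,.15,94.2)
for n,z in(("top",.15),("side",.15)):
    c=cam.camera(n); cv2.imwrite(f"pics/{n}2.png",c["color"][:,:,::-1]);np.savez(n+"2.npz",**{k:c[k] for k in("color","K","T")})
    hsv=cv2.cvtColor(c["color"],cv2.COLOR_RGB2HSV).astype(int); m=(hsv[...,0]<17)&(hsv[...,1]>165)&(hsv[...,2]>90)
    for b in blobs(m,20): print(n,b[0],[x.round(4)[:2].tolist() for x in ray(c,[b[2][b[2][:,0].argmin()],b[2][b[2][:,0].argmax()],b[2][b[2][:,1].argmin()],b[2][b[2][:,1].argmax()]],z)])
E
```

```text
clock: 5.65
ee_pos: [0.5632, -0.1027, 0.3145]
tool_rot: [0.681, 0.732, -0.001, -0.001]
ft_force: [0.9, -0.4, -0.8]
finger_gap: 0.0135
finger_force: 25.0
at [ 0.5631 -0.0958  0.3162] ang 94.13 | shift [-0.0011 -0.0001 -0.0011] turn -0.0012 tilt [-0.0006  0.0004] f [ 0.3 -0.2 -0.4] t 5.9833
top [ 43 171  13 125 351] [[0.7504, 0.5434], [0.4921, 0.5033], [0.7527, 0.5412], [0.4722, 0.5045]]
top [ 52 170  14 125 346] [[0.748, 0.5229], [0.4898, 0.481], [0.755, 0.5209], [0.4743, 0.4825]]
top [ 33 172  14 125 362] [[0.7459, 0.5658], [0.4701, 0.5221], [0.7505, 0.5638], [0.4701, 0.5265]]
top [290 254   9   5  35] [[0.559, -0.0177], [0.5612, -0.0355], [0.5612, -0.0221], [0.5523, -0.0244]]
top [464 262  17  43 328] [[0.5373, -0.4055], [0.453, -0.4381], [0.5417, -0.4168], [0.4486, -0.4225]]
top [170 265  18  64 230] [[0.511, 0.2489], [0.4184, 0.209], [0.5377, 0.2429], [0.3988, 0.2217]]
top [177 275   6   6  23] [[0.5132, 0.2334], [0.5153, 0.2223], [0.5153, 0.2245], [0.5043, 0.2309]]
top [146 279  13   6  58] [[0.5023, 0.3019], [0.5067, 0.2754], [0.5067, 0.2843], [0.4957, 0.2995]]
top [567 317  15 
[... 484 characters left out ...]
0.018]]
side [323 394  93  15 451] [[0.5452, 0.3202], [0.4161, 0.3017], [0.4396, 0.2947], [0.5352, 0.3223]]
side [398 406   9   8  47] [[0.4408, 0.3165], [0.4295, 0.3128], [0.4322, 0.3116], [0.4397, 0.322]]
side [339 410   9   9  52] [[0.5225, 0.327], [0.5115, 0.3261], [0.5129, 0.3234], [0.5195, 0.335]]
side [403 429  10  11  80] [[0.4358, 0.3487], [0.4236, 0.3451], [0.426, 0.3427], [0.4336, 0.3563]]
side [342 434   9  11  81] [[0.5172, 0.3601], [0.5066, 0.3593], [0.512, 0.3559], [0.5156, 0.369]]
side [406 444  10   7  50] [[0.4328, 0.3639], [0.4209, 0.3617], [0.4261, 0.3621], [0.4319, 0.3701]]
side [343 449   9   8  56] [[0.5154, 0.3765], [0.505, 0.3744], [0.5089, 0.3747], [0.5125, 0.3837]]
```

View pics/side2.png

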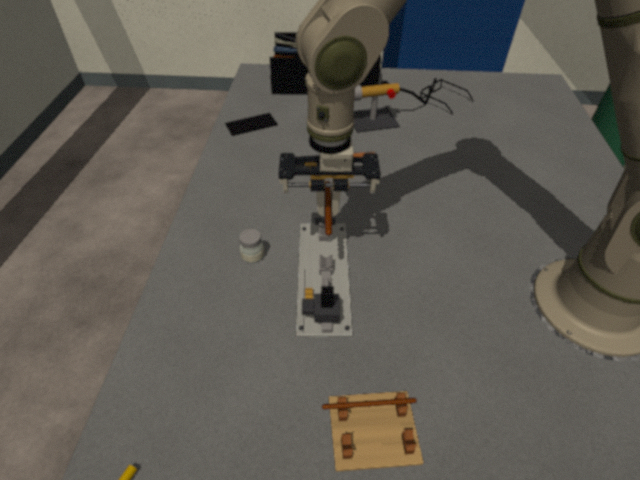

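The rod is held level over the V-blocks, with its near end at (328,232) and its axis in line with the gauge. Both views put that end at y≈-0.018, against -0.017 expected. Lowering now.

```bash
python3 drive.py '[[0,-0.001,0,0.03,0],[0,-0.001,0,0.06,0],[0,-0.001,0,0.08,0],[0,-0.001,0,0.09,0],[0,-0.001,0,0.097,0],[0,-0.001,0,0.102,0],[0,-0.001,0,0.105,0],[0,-0.001,0,0.105,0],[0,-0.001,0,0.105,0]]'; python3 -c "
from h import *
go(.563,-.0969,.04,94.2)"; python3 drive.py '[[0,0,0,0.001,0],[0,0,0,0.002,0],[0,0,0,0.003,0],[0,0,0,0.003,0],[0,0,0,0.003,0]]';python3 -c "
from h import *
go(.563,-.0969,.04,94.2)"
```

```text
clock: 6.83
ee_pos: [0.5635, -0.098, 0.2122]
tool_rot: [0.681, 0.732, 0.0, 0.0]
ft_force: [0.1, 0.2, -1.2]
finger_gap: 0.0129
finger_force: 25.0
at [ 0.5635 -0.098   0.2122] ang 94.17 | shift [ 0.0011 -0.0004  0.0049] turn -0.0005 tilt [ 0.001  -0.0002] f [ 0.1  0.2 -1.2] t 6.8333
clock: 7.25
ee_pos: [0.5637, -0.0981, 0.2089]
tool_rot: [0.681, 0.732, 0.0, 0.001]
ft_force: [1.1, -0.3, 2.9]
finger_gap: 0.0132
finger_force: 25.0
at [ 0.5637 -0.0981  0.2089] ang 94.18 | shift [ 0.0012 -0.0006  0.0016] turn -0.0004 tilt [ 0.0013 -0.0001] f [ 1.1 -0.3  2.9] t 7.25
```

```bash
python3 drive.py '[[0,0,0,0.001,0],[0,0,0,0.0015,0],[0,0,0,0.0015,0],[0,0,0,0.0015,0]]';python3 -c "
from h import *
go(.563,-.0969,.04,94.2)"
```

```text
clock: 7.58
ee_pos: [0.5644, -0.098, 0.2079]
tool_rot: [0.681, 0.732, 0.001, 0.001]
ft_force: [3.0, -0.9, 6.4]
finger_gap: 0.0134
finger_force: 25.0
at [ 0.5644 -0.098   0.2079] ang 94.18 | shift [ 0.0012 -0.0013  0.0006] turn -0.0003 tilt [0.0032 0.    ] f [ 3.  -0.9  6.4] t 7.5833
```

```bash
python3 drive.py '[[0.016,0,0,0,0],[0.016,0,0,0,0],[0.02,0,0,0,0],[0.03,0,0,0,0],[0.04,0,0,0,0],[0.04,0,0,0,0]]'; python3 drive.py '[[0.04,0,0,-0.02,0],[0.04,0,0,-0.05,0],[0.04,0,0,-0.09,0],[0.05,0,0,-0.11,0],[0.06,0,0,-0.11,0],[0.06,0,0,-0.11,0]]'
python3 - <<'E'
from h import *
from station import robot, cam, get_state
go(.5515,.0758,.15,94.2)
for n in("top","side"):
    c=cam.camera(n); np.savez(n+"3.npz",**{k:c[k] for k in("color","K","T")})
    hsv=cv2.cvtColor(c["color"],cv2.COLOR_RGB2HSV).astype(int); m=(hsv[...,0]<17)&(hsv[...,1]>165)&(hsv[...,2]>90)
    r=dict(top=(230,225,370,292),side=(290,205,360,340))[n]; q=np.zeros_like(m); q[r[1]:r[3],r[0]:r[2]]=1
    for b in blobs(m&q,10): print(n,b[0],[x.round(4)[:2].tolist() for x in ray(c,[b[2][b[2][:,0].argmin()],b[2][b[2][:,0].argmax()],b[2][b[2][:,1].argmin()],b[2][b[2][:,1].argmax()]],.04)])
a=[cv2.resize(load(n)["color"][y0:y1,x0:x1],(380,int(380*(y1-y0)/(x1-x0))),interpolation=2) for n,(x0,y0,x1,y1) in(("top3",(230,200,380,310)),("side3",(275,180,375,340)))]
o=np.zeros((608,770,3),np.uint8); o[:a[0].shape[0],:380]=a[0]; o[:a[1].shape[0],390:]=a[1]; cv2.imwrite("pics/3.png",o[:600,:,::-1])
E
```

```text
clock: 8.08
ee_pos: [0.5628, -0.098, 0.2067]
tool_rot: [0.681, 0.732, -0.0, -0.001]
ft_force: [-1.0, -0.4, -0.1]
finger_gap: 0.0352
finger_force: 0.0
clock: 8.58
ee_pos: [0.5632, -0.0982, 0.318]
tool_rot: [0.681, 0.732, 0.0, 0.001]
ft_force: [-0.1, -0.4, 0.2]
finger_gap: 0.0553
finger_force: 0.0
at [ 0.5632 -0.0982  0.318 ] ang 94.15 | shift [0.1744 0.001  0.0007] turn -0.0009 tilt [ 0.0018 -0.0006] f [-0.1 -0.4  0.2] t 8.5833
top [294 256   8   5  31] [[0.5616, -0.0216], [0.5615, -0.0387], [0.5664, -0.0338], [0.5567, -0.0216]]
side [324 234   4  35  77] [[0.5694, -0.1185], [0.5574, -0.0276], [0.5673, -0.1219], [0.5613, -0.0218]]
```

View pics/3.png

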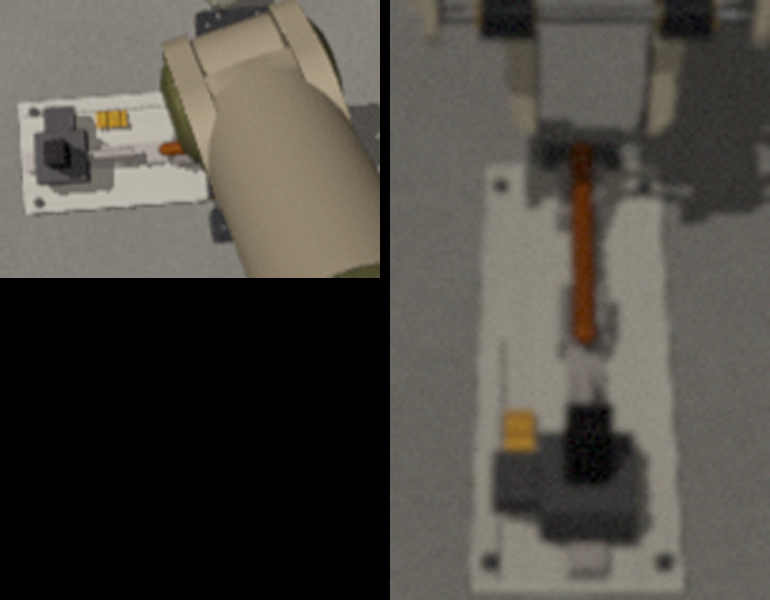

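The rod lies in both V-grooves, from crop (583,150) to (583,340) in the side view. It is clear of the nose and the gripper is empty. Going to the grip.

```bash
python3 drive.py '[[0.06,0.1744,0.001,0,0],[0.06,0.1744,0.001,0,0],[0.06,0.1744,0.001,0,0],[0.06,0.1744,0.001,0,0],[0.06,0.1744,0.001,0,0],[0.06,0.1744,0.001,0.02,0],[0.06,0.1744,0.001,0.04,0],[0.06,0.1744,0.001,0.06,0],[0.06,0.1744,0.001,0.072,0],[0.06,0.1744,0.001,0.072,0],[0.06,0.1744,0.001,0.072,0]]'; python3 drive.py '[[0.06,0,0,0,0],[0.06,0,0,0,0],[0.06,0,0,0,0]]';python3 -c "
from h import *
go(.5515,.0758,.078,94.2)"
```

```text
clock: 9.6
ee_pos: [0.5511, 0.0761, 0.2436]
tool_rot: [0.681, 0.733, -0.001, -0.001]
ft_force: [1.0, -0.1, 0.2]
finger_gap: 0.0599
finger_force: 0.0
clock: 9.85
ee_pos: [0.5517, 0.0759, 0.2457]
tool_rot: [0.681, 0.732, 0.0, 0.0]
ft_force: [0.4, 0.9, 0.2]
finger_gap: 0.0599
finger_force: 0.0
at [0.5517 0.0759 0.2457] ang 94.17 | shift [-0.0001 -0.0003  0.0004] turn -0.0006 tilt [0.001  0.0002] f [0.4 0.9 0.2] t 9.85
```

```bash
python3 drive.py '[[0.03,0,0,0,0],[0.03,0,0,0,0],[0.026,0,0,0,0],[0.024,0,0,0,0],[0.02,0,0,0,0],[0.01,0,0,0,0],[0.0,0,0,0,0],[0,0,0,0,0],[0,0,0,0,0]]' 25;python3 -c "
from h import *
go(.5515,.0758,.078,94.2)"
```

```text
clock: 10.6
ee_pos: [0.5528, 0.0762, 0.2452]
tool_rot: [0.681, 0.732, 0.001, 0.001]
ft_force: [5.3, 0.2, -2.1]
finger_gap: 0.0237
finger_force: 25.0
at [0.5528 0.0762 0.2452] ang 94.17 | shift [-0.0003 -0.0014 -0.0001] turn -0.0005 tilt [0.0028 0.0011] f [ 5.3  0.2 -2.1] t 10.6
```

```bash
python3 drive.py '[[0,-0.001,0.0014,0,0],[0,-0.002,0.0014,0,0],[0,-0.003,0.0014,0,0],[0,-0.004,0.0014,0,0],[0,-0.0055,0.0014,0,0],[0,-0.007,0.0014,0,0],[0,-0.0085,0.0014,0,0],[0,-0.01,0.0014,0,0],[0,-0.0115,0.0014,0,0],[0,-0.013,0.0014,0,0],[0,-0.0145,0.0014,0,0],[0,-0.016,0.0014,0,0]]'; python3 -c "
from h import *
go(.5515,.0758,.078,94.2)"
```

```text
clock: 11.6
ee_pos: [0.5544, 0.0601, 0.2452]
tool_rot: [0.681, 0.732, 0.0, 0.0]
ft_force: [3.1, 1.2, 3.6]
finger_gap: 0.0239
finger_force: 25.0
at [0.5544 0.0601 0.2452] ang 94.18 | shift [ 0.0159 -0.0017 -0.0001] turn -0.0003 tilt [0.0008 0.0002] f [3.1 1.2 3.6] t 11.6
```

```bash
python3 drive.py '[[0,-0.0015,0,0,0],[0,-0.003,0,0,0],[0,-0.0045,0,0,0],[0,-0.006,0,0,0],[0,-0.0075,0,0,0],[0,-0.009,0,0,0],[0,-0.01,0,0,0],[0,-0.011,0,0,0],[0,-0.012,0,0,0],[0,-0.013,0,0,0],[0,-0.014,0,0,0],[0,-0.015,0,0,0]]'; python3 -c "
from h import *
go(.5515,.0758,.078,94.2)"
```

```text
clock: 12.6
ee_pos: [0.5555, 0.0453, 0.2452]
tool_rot: [0.681, 0.732, 0.0, 0.0]
ft_force: [4.6, 1.6, 4.1]
finger_gap: 0.0236
finger_force: 25.0
at [0.5555 0.0453 0.2452] ang 94.19 | shift [ 0.0307 -0.0017 -0.0001] turn -0.0002 tilt [0.0007 0.0004] f [4.6 1.6 4.1] t 12.6
```

```bash
python3 drive.py '[[0,-0.0005,0.0005,0,0],[0,-0.001,0.0005,0,0],[0,-0.0015,0.0005,0,0],[0,-0.002,0.0005,0,0],[0,-0.0025,0.0005,0,0],[0,-0.003,0.0005,0,0],[0,-0.0035,0.0005,0,0],[0,-0.004,0.0005,0,0],[0,-0.0045,0.0005,0,0],[0,-0.005,0.0005,0,0]]'; python3 drive.py '[[0,-0.0005,0,0,0],[0,-0.001,0,0,0],[0,-0.0015,0,0,0],[0,-0.002,0,0,0]]'; python3 -c "
from h import *
go(.5515,.0758,.078,94.2)"
```

```text
clock: 13.43
ee_pos: [0.5559, 0.0407, 0.2452]
tool_rot: [0.681, 0.733, 0.0, -0.0]
ft_force: [2.2, 3.2, 6.5]
finger_gap: 0.0237
finger_force: 25.0
clock: 13.77
ee_pos: [0.5559, 0.0398, 0.2452]
tool_rot: [0.68, 0.733, 0.001, -0.001]
ft_force: [1.4, 7.6, 6.1]
finger_gap: 0.0241
finger_force: 25.0
at [0.5559 0.0398 0.2452] ang 94.27 | shift [ 0.0362 -0.0017 -0.0001] turn 0.0013 tilt [0.0002 0.0022] f [1.4 7.6 6.1] t 13.7667
```

```bash
python3 drive.py '[[0,-0.0005,0,0,0],[0,-0.001,0,0,0],[0,-0.001,0,0,0]]';  python3 drive.py '[[0,-0.0005,0,0,0],[0,-0.001,0,0,0],[0,-0.001,0,0,0]]'; python3 -c "
from h import *
go(.5515,.0758,.078,94.2)"
```

```text
clock: 14.02
ee_pos: [0.5561, 0.0387, 0.2452]
tool_rot: [0.68, 0.733, 0.001, -0.001]
ft_force: [2.1, 6.2, 5.4]
finger_gap: 0.0241
finger_force: 25.0
clock: 14.27
ee_pos: [0.5561, 0.0374, 0.2452]
tool_rot: [0.68, 0.733, 0.001, -0.0]
ft_force: [1.5, 5.0, 6.0]
finger_gap: 0.0237
finger_force: 25.0
at [0.5561 0.0374 0.2452] ang 94.25 | shift [ 0.0387 -0.0018 -0.0001] turn 0.0009 tilt [0.0001 0.0015] f [1.5 5.  6. ] t 14.2667
```

```bash
python3 drive.py '[[0,-0.0005,0,0,0],[0,-0.001,0,0,0],[0,-0.001,0,0,0]]'|egrep 'ee|ft';  python3 drive.py '[[0,-0.0005,0,0,0],[0,-0.001,0,0,0],[0,-0.001,0,0,0]]'|egrep 'ee|ft'
```

```text
ee_pos: [0.5563, 0.036, 0.2452]
ft_force: [2.1, 3.5, 6.9]
ee_pos: [0.5564, 0.0346, 0.2452]
ft_force: [2.8, 2.1, 7.3]
```

```bash
python3 drive.py '[[0,-0.0005,0,0,0],[0,-0.001,0,0,0],[0,-0.001,0,0,0]]'|egrep 'ee|ft';  python3 drive.py '[[0,-0.0005,0,0,0],[0,-0.001,0,0,0],[0,-0.001,0,0,0]]'|egrep 'ee|ft'
```

```text
ee_pos: [0.5565, 0.0332, 0.2452]
ft_force: [2.7, 1.7, 7.3]
ee_pos: [0.5566, 0.0319, 0.2452]
ft_force: [3.0, -1.0, 6.0]
```

Past the first crest: the force reversed at y≈0.0325. So the notch's middle is near y≈0.026, which agrees with the vision estimate of 0.0269. I'll creep on.

```bash
python3 drive.py '[[0,-0.0005,0,0,0],[0,-0.001,0,0,0],[0,-0.001,0,0,0]]'|egrep 'ee|ft';  python3 drive.py '[[0,-0.0005,0,0,0],[0,-0.001,0,0,0],[0,-0.001,0,0,0]]'|egrep 'ee|ft'
```

```text
ee_pos: [0.5567, 0.0305, 0.2452]
ft_force: [3.7, -1.8, 6.5]
ee_pos: [0.5568, 0.0293, 0.2452]
ft_force: [3.3, -3.7, 7.7]
```

```bash
python3 drive.py '[[0,-0.0005,0,0,0],[0,-0.001,0,0,0],[0,-0.001,0,0,0]]'|egrep 'ee|ft';  python3 drive.py '[[0,-0.0005,0,0,0],[0,-0.0005,0,0,0],[0,-0.0005,0,0,0]]'|egrep 'ee|ft'
```

```text
ee_pos: [0.5569, 0.0287, 0.2452]
ft_force: [4.0, -1.7, 6.9]
ee_pos: [0.5568, 0.0284, 0.2452]
ft_force: [3.0, -1.0, 6.4]
```

```bash
python3 drive.py '[[0,-0.0005,0,0,0],[0,-0.0005,0,0,0],[0,-0.0005,0,0,0],[0,-0.0005,0,0,0]]'|egrep 'ee|ft';  python3 drive.py '[[0,-0.0005,0,0,0],[0,-0.0005,0,0,0],[0,-0.0005,0,0,0],[0,-0.0005,0,0,0]]'|egrep 'ee|ft'
```

```text
ee_pos: [0.5569, 0.0282, 0.2452]
ft_force: [3.3, -0.2, 6.7]
ee_pos: [0.5569, 0.0279, 0.2452]
ft_force: [2.3, 1.3, 6.3]
```

Run:
```python
from h import *
from station import robot, cam, get_state
go(.5515,.0758,.078,94.2)
for n in("side","top"):
    c=cam.camera(n); np.savez(n+"4.npz",**{k:c[k] for k in("color","K","T")})
a=[cv2.resize(load(n)["color"][y0:y1,x0:x1],(380,int(380*(y1-y0)/(x1-x0))),interpolation=2) for n,(x0,y0,x1,y1) in(("top4",(230,200,380,310)),("side4",(275,200,375,340)))]
o=np.zeros((600,770,3),np.uint8); o[:a[0].shape[0],:380]=a[0]; o[:a[1].shape[0],390:]=a[1]; cv2.imwrite("pics/4.png",o[:,:,::-1])
```

```text
at [0.5569 0.0279 0.2452] ang 94.2 | shift [ 0.0481 -0.0019 -0.0001] turn -0.0001 tilt [0.0001 0.0002] f [2.3 1.3 6.3] t 16.9333
```

View pics/4.png

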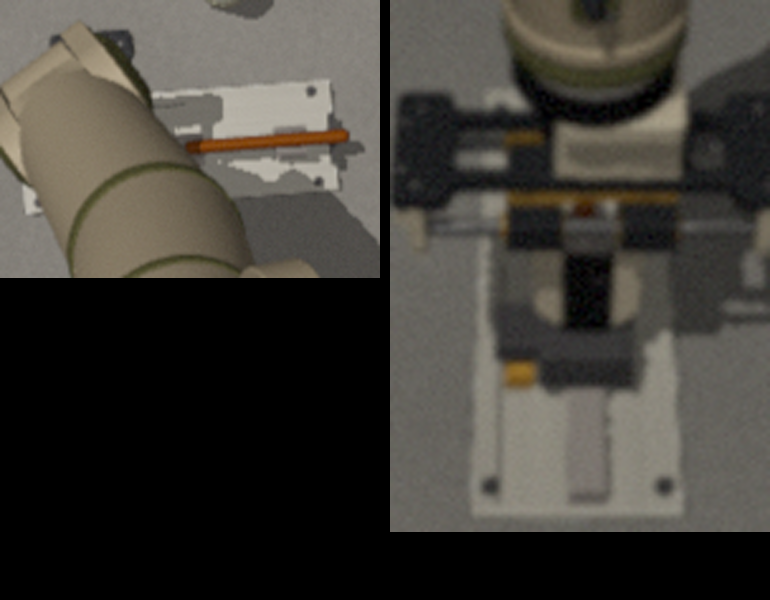

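The stop sits in the notch: the carriage's side arm is level with the brass at crop (520,372). The rod has been driven forward, with its far end at (348,134) in the top crop. The force changes steeply about zero here, which is the notch centre. One last check is whether the rod end touches the nose.

Run:
```python
from h import *
c=load("top4"); hsv=cv2.cvtColor(c["color"],cv2.COLOR_RGB2HSV).astype(int); m=(hsv[...,0]<17)&(hsv[...,1]>150)&(hsv[...,2]>60)
q=np.zeros_like(m); q[225:292,290:375]=1
G=np.array([.5589,-.0420]); a=np.radians(4.2); gx=np.array([np.sin(a),-np.cos(a)])
for b in blobs(m&q,20):
    t=(ray(c,b[2],.04)[:,:2]-G)@gx*1e3; print("rod gauge x",t.min().round(1),t.max().round(1))
c=load("top0"); print("grip0",((np.array([.5515,.0758])-G)@gx*1e3).round(1))
im=load("top4")["color"][246:268,285:318]; print(cv2.cvtColor(im,cv2.COLOR_RGB2GRAY)[8:17]); print((cv2.cvtColor(im,cv2.COLOR_RGB2HSV)[8:17,:,1]))
```

```text
rod gauge x 1.8 158.5
grip0 -118.0
[[ 99  96  97  95  90  91  86  84  80  78  74  65  64  68  79  82  82  82
   80  79  79  79  74  74  74  95 100  98 104 151 159 157 157]
 [101  98  97  95  92  93  85  84  82  77  79  71  68  59  62  76  85  80
   77  69  70  59  58  53  55  77  82  75  76  92  87  85  84]
 [101  99  97  97  97  92  90  88  83  85  78  76  73  67  62  67  78  76
   61  48  48  42  44  41  60  73  77  78  81  83  76  81  80]
 [104 101  99 100  95  97  95  88  86  84  83  78  73  70  66  61  62  65
   46  42  45  46  43  50  80  85  88  86  86  87  87  89  85]
 [104 101 103  99 100  95  96  89  86  86  85  80  79  75  71  63  61  58
   49  45  50  50  49  55  78  78  79  79  77  77  72  75  70]
 [106 104 104 100  97  95  97  91  91  86  85  82  83  78  74  71  69  63
   51  45  47  44  41  41  60  66  64  61  64  64  70  66  63]
 [107 106 103 102 100  99  98  94  94  90  89  86  85  81  76  69  68  66
   60  51  47  48  50  43  57  63  73  82  87  83  86  87  88]
 [108 107 103 106 101 100 100  96  96  94  87  88  87  83  80  77  71  70
   61  58  59  66  66  65  69  7
[... 702 characters left out ...]
0 218 208 228]
 [ 68  61  60  64  64  64  64  68  70  64  63  64  68  65  72  62  58  63
  155 227 211 208 223 204 211 239 223 225 231 222 236 223 246]
 [ 60  61  63  68  68  66  56  71  65  63  68  66  67  73  66  66  54  64
  120 209 218 235 255 241 229 222 221 235 215 199 172 176 189]
 [ 65  62  65  68  61  60  63  69  64  65  64  69  58  66  70  70  71  66
   77 126 173 152 152 175 119 135 104  77  62  67  60  56  55]
 [ 65  67  69  62  63  66  61  64  66  71  68  64  67  62  60  69  65  67
   81  59  68  68  55  50  45  37  26  23  20  20  23  20  22]
 [ 64  63  67  65  62  63  72  66  58  66  75  68  67  64  69  67  66  58
   62  62  52  42  26  21  25  21  23  22  22  27  22  22  25]]
```

The rod spans gauge x ≈ 0.5–160 mm, and the nose computes to about 0 mm, so they are in contact. Handing in.

```bash
python3 -c "
from station import robot, cam, get_state
print(robot.finish_job())"
```

```text
the job is handed in; nothing more can be done
None
```

The job is handed in at about 17 s of the 58 s allowed: the thick rod lies in the V-blocks with its end measured at the nose to within 1–2 mm, the stop is in the notch with the grip still held, and I did not touch the thin rod, jar or paddle.

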